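# Stamp a laboratory request form with the cased date stamp

### The job

The date stamp is shut in its clear-covered case: flip open both side clips, lift the cover off and set it down upright in the middle of the black bench mat. Take the stamp by its handle, press it fully down, squarely inside the big empty frame on the request form, without letting it slide and without bottoming it out hard, then lift it straight off and stand it upright back in the open case tray. Do not print anywhere else or disturb the tube rack, the bottle or the brown box.

Things in the scene. Friction and masses are not known exactly. Their poses are not given: they have to be found in the camera images.
- case_floor (a point): Centre of the inner floor of the stamp case, 6 mm above the bench. The case is a grey open tray fixed to the bench: outside 100 (x) by 76 (y) mm, walls 4 mm, rim 50 mm above the bench, inside 92 by 68 mm. z up. Steel clips stand at its +y and -y sides. The stamp stands inside, long side roughly along x, under the cover.
- clip_a_tab (a point): Press point on top of the +y clip's level tab (30 mm wide): 86 mm out from the case's centre along its y, 60 mm above the bench when shut; the tab ends at 96 mm. Pushed down there (2 to 6 N) the clip swings out and down about a hinge along x, 38 mm out and 34 mm above the bench, taking its hook off the cover's flange. It stays where left. The point turns with it.
- clip_b_tab (a point): The same press point on the clip at the case's -y side.
- clip_a (a joint): Swing of the +y clip in rad: 0 shut, grows outward, stop at 0.85. From about 0.32 its hook is clear of the cover; properly open is beyond 0.45.
- clip_b (a joint): The same for the -y clip.
- cover_grip (a point): Grip point in the cover's bar handle, 82 mm above its underside. Cover (220 g): clear box 92 (x) by 68 (y) mm, open below, grey flange 108 by 96 by 4 mm round its foot, resting on the case's rim; clear top at 56 mm, above it on two posts a bar 70 long (x), 16 thick (y), 20 tall, its top at 96 mm. z up.
- cover_foot (a point): Centre of the cover's underside (flange); 50 mm above the bench while on the case.
- mat_top (a point): Centre of the top face of the black rubber bench mat, 130 by 130 mm, 4 mm thick, fixed flat on the bench.
- stamp_grip (a point): Grip point on the handle's axis of the self-inking date stamp (black, 220 g), 74 mm above its foot when the handle is up. The handle is a block 56 (x) by 30 (y) by 38 mm tall, its underside 52 and top 90 mm above the foot. Below it is a frame 64 (x) by 44 (y) by 38 mm tall with a flat foot. z up.
- stamp_foot (a point): Centre of the flat underside of the stamp's frame, x along its 64 mm side, z up. The stamp may be turned half round.
- handle (a joint): How far the sprung handle is pushed down towards the frame, in m: 0 up, 0.012 at the stop. The spring holds it up with 6 N and needs 12 N at the stop (0.5 N per mm). The stamp prints from 0.008 on (about 10 N).
- form_frame (a point): Centre of the big empty printed frame on the request form, at the paper's face, 8 mm above the bench. The frame is 84 (x) by 64 (y) mm; z up. The form (156 by 140 mm, with rows of lines, tick marks and a yellow strip) is fixed on a plywood board of 170 by 150 mm, centred at x -28, y +22 mm from this point.
- rack: Blue tube rack full of capped tubes, 66 (x) by 200 (y) by 108 mm tall; origin at the centre of its underside. Leave alone.
- bottle: White bottle, 62 mm across, 125 mm tall; origin at the centre of its underside. Leave alone.
- slidebox: Plain brown box, 80 (x) by 105 (y) by 60 mm tall; origin at the centre of its underside. Leave alone.
Mind the look-alikes: they are no part of the job. What is shaped like the part that bears case_floor but green is not meant.

How it is judged:
By the outcome, as a careful person would: the job done as asked, in the order asked, and still so for the second after the job is handed in, with the robot touching nothing.
It also fails if it takes over 72 s, if anything falls off the work surface, if the arm or the gripper's body presses on something with over 40 N, if the wrist force passes 120 N, or if a joint passes its speed limit or range.

### The arm

A 6-joint arm with a two-finger parallel gripper is mounted at the origin on the work surface. World frame = base frame: x ahead of the robot, y to its left, z up, the work surface at z = 0. Lengths are in m, angles in rad, forces in N, time in s.
With the tool pointing down it reaches from about 0.275 to 0.875 m from the base axis. Payload 12.5 kg.
Tool frame: the origin (TCP) lies between the finger pads; the fingertips stand 19 mm ahead of it and the grasp point (between the pads) is the TCP (finger_overhang is the distance from the TCP to the fingertips, in m); z points along the fingers, y is the line along which they close (so a half turn about z gives the same grasp; the last joint's range is limited). The gripper opens to 85 mm and grips with 20 to 120 N. Pads are 22 mm wide; open, the fingers measure 114 mm over their backs; the gripper's body (76 mm by 85 mm) begins 54 mm behind the grasp point. The pads swing forward as they close: fully open they stand 13 mm farther back than shut.
Start: joints at [-1.205, 0.351, 1.652, -0, 1.139, -0.085], TCP at [0.24, -0.495, 0.25] pointing down, gripper open.
Joint ranges: [-2.75, 2.75], [-0.79, 2.1], [0.01, 2.65], [-1.57, 4.71], [0.07, 3.14], [-2.87, 2.87]. Speed limits (rad/s): [2.22, 2.22, 2.79, 3.14, 3.14, 3.14].

### API

Orientations are given as a unit quaternion [w, x, y, z].
In Python, from workcell import state, grab_frame, hand_in, finger_overhang gives the robot as it stands.
- The arm moves only by the shell command python3 -m handwheel 'ROWS'. ROWS is JSON, a list of rows, each a list of 3 entries, a list of its own where there are three numbers: the turn, a rotation vector about the tool's x, y, z in degrees, then the shift along the tool's x, y, z in mm, then the closure, from 0 (fully open) to 1 (shut). A call has 1 to 5 rows; each row shifts and turns the commanded pose from where the row before left it, along the tool's axes as they then stand; what a row does not reach is not made up. A row lasts 1/8 s, in which the tool goes at most 62.5 mm and 10.7 degrees, less where a joint would pass 70% of its speed; a pose out of reach is approached as far as the arm can. A call with a gripper value outside its range is refused whole. The fingers move at their own pace and stop on an object; the grip force is fixed at half the most. Time passes only in rows, so rows that do not move let the fingers close. It gives the time, the measured TCP pose, the force, the opening and the grip force at its end, in the units of the state.
- state(): the state, without advancing time (a new reading comes with each control period).
- grab_frame(name): name is "side" or "top"; returns a dict with "img" (400x640x3 uint8, blue, green, red), "fx", "fy", "cx", "cy" (pixels), "view" (4x4, takes a point from world to camera coordinates). Camera axes: x right, y down, z forward; pixel columns grow to the right and rows downward; lengths in m; the calibration is good to about 2 mm. A picture is of the moment at which its call begins. There is no depth.
- hand_in(): hands the job in; it is judged then, once.
The state is a dict: "time": time; "joints": joint angles; "qd": joint speeds; "joint_efforts": joint torques, N m; "tcp_pos": TCP position; "orientation": TCP orientation; "ft_force": force on the tool from outside, world axes, zero at the start; "torque": the same for the moment, N m; "gripper_width": opening from 0.0 (shut) to 1.0 (fully open); "grip_force": force on a finger pad.
Only numpy, scipy, OpenCV 4.12 (cv2) and the standard library are available. Lean on these libraries where they do the work, as an engineer would, in place of code of your own. Each camera call takes 0.05 s, during which the arm holds its last target. There are 200 camera calls.

## Working session

There is one attempt and no reset: what is moved stays moved. The work goes in short steps, Python scripts to look and compute and a shell command to move; the robot and the scene stay as the last step left them, time stands still between calls to the robot, and variables do not carry over. Pictures are saved under pics/ and viewed, at most 10 in all, crops included, and the job is handed in when it is done.

```bash
mkdir -p pics; ls; python3 - <<'E'
from workcell import *
import cv2,numpy as np
for n in("top","side"):
    f=grab_frame(n);cv2.imwrite(f"pics/{n}0.png",f["img"]);print(n,f["fx"],f["fy"],f["cx"],f["cy"]);print(np.round(f["view"],4).tolist())
s=state();print(s["tcp_pos"],s["orientation"],s["ft_force"],s["time"],finger_overhang)
E
```

```text
pics
top 491.13461999274455 491.13461999274455 313.3771276792675 199.95152789980142
[[-0.019, -0.9998, 0.0018, 0.018], [-0.9868, 0.0185, -0.161, 0.6218], [0.1609, -0.0048, -0.987, 1.4005], [0.0, 0.0, 0.0, 1.0]]
side 402.78104270621446 402.78104270621446 322.13850987446966 201.52761770837338
[[-0.8586, -0.5125, -0.0113, 0.5348], [-0.3347, 0.5771, -0.745, 0.2841], [0.3883, -0.6359, -0.667, 1.0418], [0.0, 0.0, 0.0, 1.0]]
[ 0.23953738 -0.49479703  0.24982466] [-5.12104632e-04  9.74704702e-01  2.23496030e-01 -8.31899387e-05] [-0.07099384 -0.51739609 -0.66491124] 0.1 0.019
```

View pics/top0.png

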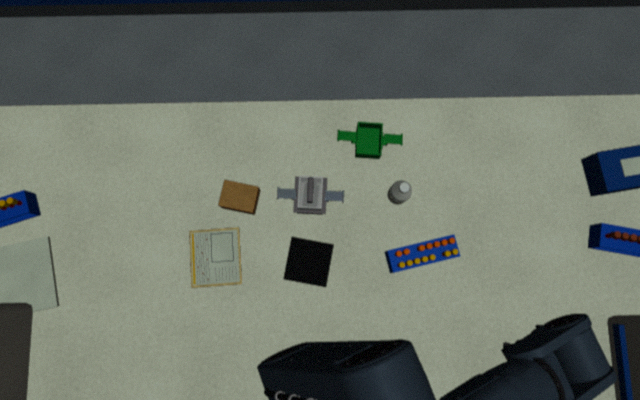

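View pics/side0.png

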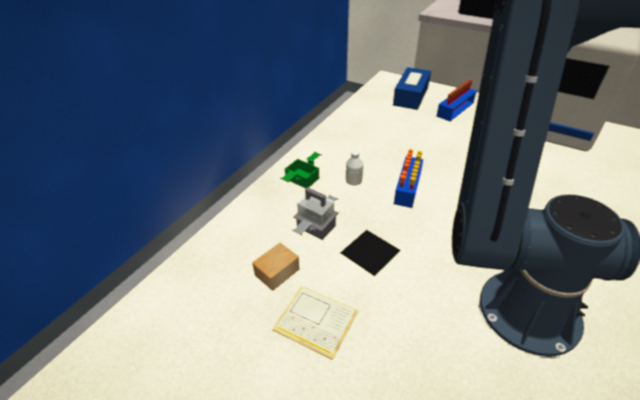

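The top view shows the grey case at about (311,195), the mat at (309,261), the form at (216,257) with its frame near (222,247), and the green look-alike at (369,140). I'll enlarge these areas.

```bash
python3 - <<'E'
import cv2
i=cv2.imread("pics/top0.png")
cv2.imwrite("pics/c1.png",cv2.resize(i[160:295,180:360],None,fx=4.4,fy=4.4,interpolation=cv2.INTER_CUBIC))
i=cv2.imread("pics/side0.png")
cv2.imwrite("pics/c2.png",cv2.resize(i[175:365,250:410],None,fx=3.15,fy=3.15,interpolation=cv2.INTER_CUBIC))
E
```

```text
(no output)
```

View pics/c1.png

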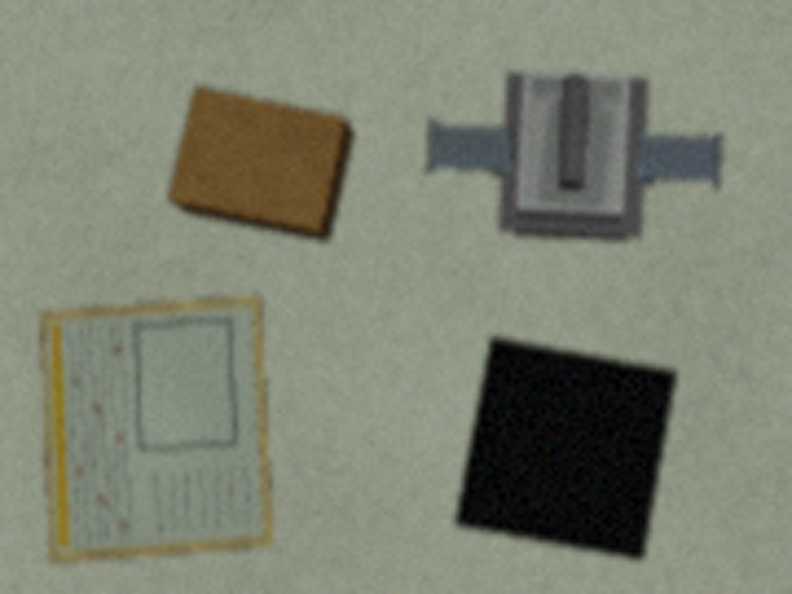

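View pics/c2.png

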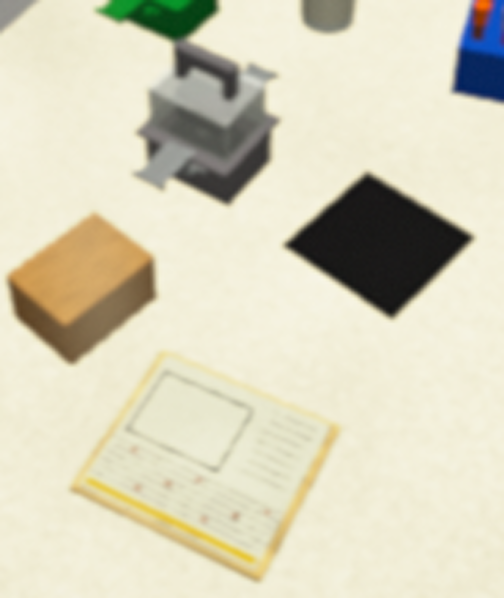

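```bash
cat > vis.py <<'E'
import numpy as np
from scipy.optimize import least_squares
from workcell import grab_frame
_C={n:grab_frame(n) for n in("top","side")}
def proj(n,P):
    f=_C[n];c=np.c_[P,np.ones(len(P))]@np.array(f["view"]).T
    return np.c_[f["fx"]*c[:,0]/c[:,2]+f["cx"],f["fy"]*c[:,1]/c[:,2]+f["cy"]]
def world(P,q):
    P=np.array(P,float)/1000;c,s=np.cos(q[2]),np.sin(q[2])
    return np.c_[q[0]+c*P[:,0]-s*P[:,1],q[1]+s*P[:,0]+c*P[:,1],P[:,2]]
def crop(px,off,k): return np.array(off)+(np.array(px)+.5)/k-.5
def fit(obs,x0=(.6,0,0)):
    """obs: list of (camera, local pts mm (z over bench), pixels)"""
    r=lambda q:np.concatenate([(proj(n,world(P,q))-u).ravel() for n,P,u in obs])
    s=least_squares(r,x0,loss="soft_l1");res=r(s.x)
    return s.x,np.sqrt(np.mean(res**2)),res.reshape(-1,2)
E
python3 - <<'E'
from vis import *
T=lambda p:crop(p,(180,160),4.4); S=lambda p:crop(p,(250,175),3.15)
def R(hx,hy,z,cx=0,cy=0): return [(cx+a*hx,cy+b*hy,z) for a,b in((1,1),(1,-1),(-1,-1),(-1,1))]
def show(n,obs):
    for nm,o in(("top",[o for o in obs if o[0]=="top"]),("side",[o for o in obs if o[0]=="side"]),("both",obs)):
        q,e,r=fit(o);print(n,nm,np.round(q[:2]*1000,1),np.round(np.degrees(q[2]),2),round(e,2))
show("mat",[("top",R(65,65,4),T([(491,338),(676,372),(642,558),(458,523)])),("side",R(65,65,4),S([(285,244),(368,174),(472,238),(392,317)]))])
show("frame",[("top",R(42,32,8),T([(136,322),(233,317),(237,443),(142,451)])),("side",R(42,32,8),S([(128,429),(167,372),(253,409),(216,470)]))])
show("form+board",[("top",R(42,32,8)+R(85,75,8,-28,22),T([(136,322),(233,317),(237,443),(142,451),(40,312),(261,296),(272,543),(53,561)])),("side",R(42,32,8)+R(85,75,8,-28,22),S([(128,429),(167,372),(253,409),(216,470),(72,490),(162,352),(340,430),(260,580)]))])
tab=[(15,96,60),(-15,96,60),(15,-96,60),(-15,-96,60)]
show("flange",[("top",R(54,48,54),T([(507,73),(648,78),(640,238),(500,230)])),("side",[(54,48,54),(-54,-48,54),(-54,48,54)],S([(138,130),(280,120),(228,170)]))])
show("tabs",[("top",tab,T([(430,120),(430,172),(720,135),(720,188)])),("side",tab,S([(137,175),(165,188),(245,67),(277,75)]))])
bar=[(35,0,146),(-35,0,146)]
show("bar",[("top",bar,T([(574,73),(572,186)])),("side",bar,S([(180,42),(238,72)]))])
show("box",[("top",R(40,52.5,60),T([(195,86),(351,122),(327,236),(170,200)]))])
show("case all",[("top",R(54,48,54)+tab+bar,T([(507,73),(648,78),(640,238),(500,230),(430,120),(430,172),(720,135),(720,188),(574,73),(572,186)])),("side",[(54,48,54),(-54,-48,54),(-54,48,54)]+tab+bar,S([(138,130),(280,120),(228,170),(137,175),(165,188),(245,67),(277,75),(180,42),(238,72)]))])
E
```

```text
mat top [444.3  24.5] -11.5 0.48
mat side [442.6  24.5] -12.14 0.75
mat both [443.6  24.5] -11.77 0.66
frame top [492.3 281.9] 2.82 0.4
frame side [490.9 281.4] 2.94 0.28
frame both [491.5 281.6] 2.92 0.39
form+board top [492.3 282. ] 3.34 0.4
form+board side [490.2 282.9] 3.29 0.75
form+board both [491.2 282.3] 3.31 0.68
flange top [637.4  15.9] -3.73 0.25
flange side [636.5  11.3] -3.68 0.85
flange both [636.8  14.9] -3.56 0.76
tabs top [636.7  15.1] -3.96 0.74
tabs side [633.4  17.5] -3.09 0.79
tabs both [635.1  15.7] -3.44 0.9
bar top [637.3  15.9] -2.02 0.28
bar side [631.7  17.7] -7.97 0.03
bar both [635.2  16. ] -3.52 0.78
box top [635.8 224.9] -13.36 0.5Traceback (most recent call last):
  File "<stdin>", line 15, in <module>
  File "<stdin>", line 6, in show
  File "vis.py", line 15, in fit
    s=least_squares(r,x0,loss="soft_l1");res=r(s.x)
    return func(*args, **kwargs)
    vector_fun = VectorFunction(
        fun_wrapped,
    ...<6 lines>...
        workers=workers
    )
    self._update_fun()
    ~~~~~~~~~~~~~~~~^^
    self.f = self.fun_wrapped(xp_copy(self.x))
             ~~~~~~~~~~~~~~~~^^^^^^^^^^^^^^^^^
    return np.atleast_1d(self.fun(x))
                         ~~~~~~~~^^^
    return self.f(x, *self.args, **self.kwargs)
           ~~~~~~^^^^^^^^^^^^^^^^^^^^^^^^^^^^^^
  File "vis.py", line 14, in <lambda>
    r=lambda q:np.concatenate([(proj(n,world(P,q))-u).ravel() for n,P,u in obs])
               ~~~~~~~~~~~~~~^^^^^^^^^^^^^^^^^^^^^^^^^^^^^^^^^^^^^^^^^^^^^^^^^^^
ValueError: need at least one array to concatenate
```

```bash
cat > go.py <<'E'
import sys,numpy as np
from scipy.spatial.transform import Rotation as R
from workcell import state
def go(x,y,z,head):
    """turn (deg, tool rotvec) to point straight down with tool x at heading; shift (mm) in tool axes after the turn"""
    s=state();w=s["orientation"];r=R.from_quat([w[1],w[2],w[3],w[0]])
    t=R.from_euler("z",head,degrees=True)*R.from_rotvec([np.pi,0,0])
    print("turn",np.round((r.inv()*t).as_rotvec(degrees=True),2),"shift",np.round(t.inv().apply(np.array([x,y,z])-1000*np.array(s["tcp_pos"])),1),
     "| tcp",np.round(1000*np.array(s["tcp_pos"]),1),"F",np.round(s["ft_force"],1),"w",round(s["gripper_width"],3),"t",round(s["time"],2))
if __name__=="__main__": go(*map(float,sys.argv[1:]))
E
python3 go.py 631 -72.3 250 -3.6
```

```text
turn [-4.000e-02  1.000e-02  2.943e+01] shift [ 364.1 -446.3   -0. ] | tcp [ 239.6 -494.9  250. ] F [-0.  -0.2 -0.7] w 0.999 t 0.2
```

```bash
python3 -m handwheel '[[[0,0,9.8],[0,0,0],1],[[0,0,9.8],[0,0,0],1],[[0,0,9.8],[0,0,0],1]]' 
python3 -m handwheel '[[[0,0,0],[30,-37,0],1],[[0,0,0],[30,-37,0],1],[[0,0,0],[30,-37,0],1],[[0,0,0],[30,-37,0],1],[[0,0,0],[30,-37,0],1]]' 
python3 -m handwheel '[[[0,0,0],[30,-37,0],1],[[0,0,0],[30,-37,0],1],[[0,0,0],[30,-37,0],1],[[0,0,0],[30,-37,0],1],[[0,0,0],[30,-37,0],1]]' 
python3 -m handwheel '[[[0,0,0],[32,-38,0],1],[[0,0,0],[32,-38,0],1],[[0,0,0],[0,0,0],1],[[0,0,0],[0,0,0],1]]' 
python3 go.py 631 -72.3 85 -3.6
```

```text
time: 0.57
tcp_pos: [0.2396, -0.4949, 0.2501]
orientation: [-0.0, 0.999, -0.034, -0.0]
ft_force: [-0.1, 0.1, -0.2]
gripper_width: 0.378
grip_force: 0.0
time: 1.2
tcp_pos: [0.4017, -0.3185, 0.2503]
orientation: [-0.0, 1.0, -0.031, 0.0]
ft_force: [-0.7, -0.3, -0.7]
gripper_width: -0.002
grip_force: 0.0
time: 1.82
tcp_pos: [0.563, -0.1431, 0.2502]
orientation: [-0.0, 1.0, -0.031, -0.0]
ft_force: [-0.0, -0.4, 0.7]
gripper_width: 0.001
grip_force: 0.0
time: 2.33
tcp_pos: [0.6303, -0.0728, 0.2499]
orientation: [0.0, 1.0, -0.031, -0.0]
ft_force: [-0.3, -0.1, -0.6]
gripper_width: -0.0
grip_force: 0.0
turn [0.01 0.05 0.04] shift [  0.6  -0.5 164.9] | tcp [630.3 -72.8 249.9] F [-0.3 -0.1 -0.6] w -0.0 t 2.33
```

```bash
python3 -m handwheel '[[[0,0,0],[0,0,45],1],[[0,0,0],[0,0,45],1],[[0,0,0],[0,0,45],1],[[0,0,0],[0,0,30],1],[[0,0,0],[0,0,0],1]]' | grep -E "tcp|force"
python3 -m handwheel '[[[0,0,0],[0,0,4],1],[[0,0,0],[0,0,4],1],[[0,0,0],[0,0,2],1]]' | grep -E "tcp|force"
python3 -m handwheel '[[[0,0,0],[0,0,4],1],[[0,0,0],[0,0,4],1]]'| grep -E "tcp|force"
```

```text
tcp_pos: [0.629, -0.0734, 0.0836]
ft_force: [0.6, -0.6, 0.1]
grip_force: 0.0
tcp_pos: [0.631, -0.0727, 0.0759]
ft_force: [-0.2, -1.4, 1.2]
grip_force: 0.9
tcp_pos: [0.6309, -0.0728, 0.0674]
ft_force: [-0.1, -1.5, 2.2]
grip_force: 1.2
```

```bash
python3 -m handwheel '[[[0,0,0],[0,0,4],1],[[0,0,0],[0,0,4],1],[[0,0,0],[0,0,4],1],[[0,0,0],[0,0,0],1]]' | grep -E "tcp|force"
python3 -m handwheel '[[[0,0,0],[0,0,-40],1],[[0,0,0],[0,0,-50],1],[[0,0,0],[0,0,-50],1],[[0,0,0],[0,0,0],1]]' | grep -E "tcp|force"
python3 go.py 642 103.3 85 -3.6
```

```text
tcp_pos: [0.6305, -0.0724, 0.0548]
ft_force: [-0.3, -0.1, 1.0]
grip_force: 0.1
tcp_pos: [0.6323, -0.0724, 0.1994]
ft_force: [-0.6, -0.7, -1.6]
grip_force: 0.0
turn [ 0.02 -0.39  0.04] shift [  -1.4 -176.   114.4] | tcp [632.3 -72.4 199.4] F [-0.6 -0.7 -1.6] w -0.002 t 4.58
```

```bash
python3 -m handwheel '[[[0,0,0],[0,-44,0],1],[[0,0,0],[0,-44,0],1],[[0,0,0],[0,-44,0],1],[[0,0,0],[0,-44,0],1],[[0,0,0],[0,0,0],1]]' | grep -E "tcp|force"
python3 -m handwheel '[[[0,0,0],[0,0,50],1],[[0,0,0],[0,0,45],1],[[0,0,0],[0,0,20],1],[[0,0,0],[0,0,0],1]]' | grep -E "tcp|force"
python3 -m handwheel '[[[0,0,0],[0,0,6],1],[[0,0,0],[0,0,4],1],[[0,0,0],[0,0,4],1],[[0,0,0],[0,0,4],1],[[0,0,0],[0,0,4],1]]'| grep -E "tcp|force"
python3 -m handwheel '[[[0,0,0],[0,0,4],1],[[0,0,0],[0,0,4],1],[[0,0,0],[0,0,0],1]]'| grep -E "tcp|force"
python3 -m handwheel '[[[0,0,0],[0,0,-40],0],[[0,0,0],[0,0,-50],0],[[0,0,0],[0,0,-50],0],[[0,0,0],[0,0,-50],0],[[0,0,0],[0,0,0],0]]' | grep -E "tcp|force"
python3 -m handwheel '[[[0,0,0],[0,-50,0],0],[[0,0,0],[0,-50,0],0],[[0,0,0],[0,-50,0],0]]' | grep -E "tcp|force"
python3 - <<'E'
from workcell import grab_frame
import cv2,numpy as np
a=cv2.resize(grab_frame("top")["img"][165:225,265:365],None,fx=6,fy=6,interpolation=cv2.INTER_CUBIC)
b=cv2.resize(grab_frame("side")["img"][170:250,270:360],None,fx=4.5,fy=4.5,interpolation=cv2.INTER_CUBIC)
cv2.imwrite("pics/c3.png",a);cv2.imwrite("pics/c4.png",b)
E
```

```text
tcp_pos: [0.641, 0.106, 0.194]
ft_force: [0.3, -0.3, -0.3]
grip_force: 0.0
tcp_pos: [0.6412, 0.1026, 0.0794]
ft_force: [0.7, 0.4, -0.7]
grip_force: 0.0
tcp_pos: [0.6417, 0.1033, 0.0582]
ft_force: [-0.0, 3.3, 1.8]
grip_force: 1.4
tcp_pos: [0.6414, 0.1029, 0.0498]
ft_force: [-0.9, 0.2, 0.6]
grip_force: 0.4
tcp_pos: [0.643, 0.1027, 0.2446]
ft_force: [-0.1, 0.4, 0.3]
grip_force: 0.0
tcp_pos: [0.6507, 0.2536, 0.2389]
ft_force: [1.0, 0.6, -0.2]
grip_force: 0.0
```

View pics/c3.png

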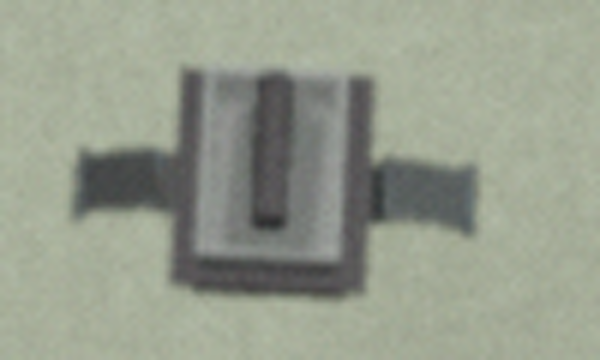

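View pics/c4.png

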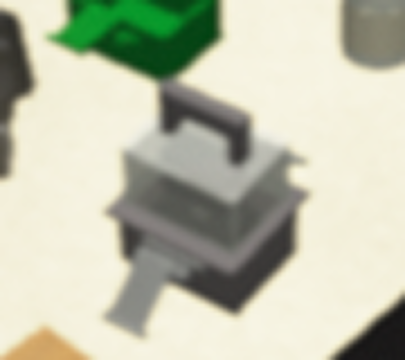

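```bash
python3 - <<'E'
from vis import *
q=(.6365,.0155,np.radians(-3.6))
for th in(0,.3,.4,.5,.6,.7,.8):
    y=38+58*np.cos(th)+26*np.sin(th);z=34+26*np.cos(th)-58*np.sin(th)
    P=world([(15,y,z),(-15,y,z),(15,-y,z),(-15,-y,z)],q)
    print(th,np.round((proj("side",P)-[270,170]+.5)*4.5-.5).tolist(),np.round((proj("top",P)-[265,165]+.5)*6-.5).tolist())
E
python3 go.py 636.5 15.5 250 -3.6
```

```text
0 [[104.0, 270.0], [140.0, 289.0], [266.0, 111.0], [301.0, 126.0]] [[79.0, 142.0], [76.0, 202.0], [470.0, 159.0], [468.0, 219.0]]
0.3 [[100.0, 294.0], [137.0, 313.0], [270.0, 126.0], [305.0, 141.0]] [[72.0, 148.0], [68.0, 207.0], [478.0, 166.0], [476.0, 225.0]]
0.4 [[101.0, 301.0], [137.0, 320.0], [271.0, 132.0], [305.0, 148.0]] [[72.0, 150.0], [68.0, 209.0], [478.0, 168.0], [476.0, 227.0]]
0.5 [[101.0, 308.0], [138.0, 327.0], [270.0, 139.0], [305.0, 154.0]] [[73.0, 153.0], [70.0, 212.0], [477.0, 170.0], [475.0, 229.0]]
0.6 [[103.0, 314.0], [139.0, 332.0], [270.0, 146.0], [304.0, 161.0]] [[76.0, 155.0], [72.0, 214.0], [475.0, 172.0], [473.0, 231.0]]
0.7 [[105.0, 319.0], [141.0, 337.0], [269.0, 153.0], [303.0, 169.0]] [[79.0, 157.0], [76.0, 216.0], [471.0, 174.0], [469.0, 233.0]]
0.8 [[107.0, 323.0], [143.0, 341.0], [267.0, 161.0], [301.0, 176.0]] [[84.0, 159.0], [81.0, 218.0], [466.0, 176.0], [464.0, 235.0]]
turn [0.08 0.11 0.1 ] shift [  0.9 237.8 -11.2] | tcp [650.5 252.9 238.8] F [ 0.3 -0.4 -1. ] w 1.004 t 7.9
```

Both clips are open: comparing with the prediction, the +y tab end at about (108,320) and (143,336) gives roughly 0.7 rad, and the -y tab end at (307,160) gives roughly 0.6. Next I'll grip the cover.

```bash
python3 -m handwheel '[[[0,0,0],[0,48,0],0],[[0,0,0],[0,48,0],0],[[0,0,0],[0,48,0],0],[[0,0,0],[0,48,0],0],[[0,0,0],[1,46,0],0]]' | grep -E "tcp|force"
python3 -m handwheel '[[[0,0,0],[0,0,0],0],[[0,0,0],[0,0,0],0]]' | grep -E "tcp|force"
python3 go.py 636.5 15.5 132 -3.6
```

```text
tcp_pos: [0.6363, 0.012, 0.2398]
ft_force: [1.2, -0.1, -0.2]
grip_force: 0.0
tcp_pos: [0.6369, 0.0147, 0.24]
ft_force: [-0.5, 0.8, 0.9]
grip_force: 0.0
turn [-0.    0.04 -0.05] shift [ -0.4  -0.8 108. ] | tcp [636.9  14.7 240. ] F [-0.5  0.8  0.9] w 0.995 t 8.78
```

```bash
python3 -m handwheel '[[[0,0,0],[0,-1,40],0],[[0,0,0],[0,0,40],0],[[0,0,0],[0,0,28],0],[[0,0,0],[0,0,0],0]]' | grep -E "tcp|force"
python3 -m handwheel '[[[0,0,0],[0,0,0],0.5],[[0,0,0],[0,0,0],0.7],[[0,0,0],[0,0,0],1],[[0,0,0],[0,0,0],1],[[0,0,0],[0,0,0],1]]' 
python3 -m handwheel '[[[0,0,0],[0,0,0],1],[[0,0,0],[0,0,0],1]]' 
```

```text
tcp_pos: [0.6361, 0.0172, 0.1303]
ft_force: [0.9, -0.4, 0.2]
grip_force: 0.0
time: 9.9
tcp_pos: [0.6375, 0.0161, 0.1329]
orientation: [0.0, 1.0, -0.031, 0.0]
ft_force: [-1.3, -1.5, 4.6]
gripper_width: 0.178
grip_force: 59.1
time: 10.15
tcp_pos: [0.6375, 0.016, 0.1328]
orientation: [0.0, 1.0, -0.031, 0.0]
ft_force: [-1.5, -0.6, 6.6]
gripper_width: 0.177
grip_force: 59.3
```

```bash
python3 -m handwheel '[[[0,0,0],[0,0,-5],1],[[0,0,0],[0,0,-10],1],[[0,0,0],[0,0,-20],1],[[0,0,0],[0,0,-30],1],[[0,0,0],[0,0,-35],1]]' | grep -E "tcp|force"
python3 -m handwheel '[[[0,0,0],[0,0,0],1],[[0,0,0],[0,0,0],1]]'
python3 go.py 443.7 24.5 225 -11.8
```

```text
tcp_pos: [0.6371, 0.0163, 0.2343]
ft_force: [1.2, 0.7, -3.1]
grip_force: 58.5
time: 11.02
tcp_pos: [0.6369, 0.0162, 0.2319]
orientation: [-0.0, 1.0, -0.031, -0.0]
ft_force: [0.4, -0.8, -3.3]
gripper_width: 0.179
grip_force: 58.7
turn [0.   0.04 8.23] shift [-190.8   31.4    6.9] | tcp [636.9  16.2 231.9] F [ 0.4 -0.8 -3.3] w 0.179 t 11.03
```

```bash
python3 -m handwheel '[[[0,0,8.2],[0,0,0],1],[[0,0,0],[-38,6,0],1],[[0,0,0],[-38,6,0],1],[[0,0,0],[-38,6,0],1],[[0,0,0],[-38,6,0],1]]' | grep -E "tcp|force"
python3 -m handwheel '[[[0,0,0],[-38,7,0],1],[[0,0,0],[0,0,40],1],[[0,0,0],[0,0,40],1],[[0,0,0],[0,0,40],1],[[0,0,0],[0,0,0],1]]' | grep -E "tcp|force"
python3 -m handwheel '[[[0,0,0],[0,0,0],1]]'
python3 go.py 443.7 24.5 87 -11.8
```

```text
tcp_pos: [0.4816, 0.0238, 0.2311]
ft_force: [0.3, 0.7, -2.3]
grip_force: 58.7
tcp_pos: [0.4428, 0.0247, 0.1099]
ft_force: [-0.7, 0.3, -1.2]
grip_force: 59.0
time: 12.4
tcp_pos: [0.4453, 0.0246, 0.1131]
orientation: [-0.0, 0.995, -0.103, 0.0]
ft_force: [1.0, -0.0, -2.0]
gripper_width: 0.177
grip_force: 59.0
turn [-0.   -0.02  0.03] shift [-1.6  0.4 26.1] | tcp [445.3  24.6 113.1] F [ 1. -0. -2.] w 0.177 t 12.4
```

```bash
python3 -m handwheel '[[[0,0,0],[-1,0,12],1],[[0,0,0],[0,0,7],1],[[0,0,0],[0,0,4],1],[[0,0,0],[0,0,0],1],[[0,0,0],[0,0,0],1]]' | grep -E "tcp|force"
python3 -m handwheel '[[[0,0,0],[0,0,2],1],[[0,0,0],[0,0,1],1],[[0,0,0],[0,0,0],1],[[0,0,0],[0,0,0],1]]' | grep -E "tcp|force"
```

```text
tcp_pos: [0.4441, 0.0248, 0.0895]
ft_force: [0.3, -0.2, -2.1]
grip_force: 59.1
tcp_pos: [0.444, 0.0246, 0.0867]
ft_force: [-3.7, -2.7, 8.0]
grip_force: 60.5
```

```bash
python3 -m handwheel '[[[0,0,0],[0,0,0],0.7],[[0,0,0],[0,0,0],0.5],[[0,0,0],[0,0,0],0],[[0,0,0],[0,0,0],0],[[0,0,0],[0,0,0],0]]' | grep -E "tcp|force|width"
python3 -m handwheel '[[[0,0,0],[0,0,-30],0],[[0,0,0],[0,0,-50],0],[[0,0,0],[0,0,-50],0],[[0,0,0],[0,0,-30],0],[[0,0,0],[0,0,0],0]]' | grep -E "tcp|force"
python3 -m handwheel '[[[0,0,0],[0,-50,0],0],[[0,0,0],[0,-50,0],0],[[0,0,0],[0,-50,0],0],[[0,0,0],[0,0,0],0]]' | grep -E "tcp|force"
python3 - <<'E'
from workcell import grab_frame
import cv2,numpy as np
f=grab_frame("top")["img"];cv2.imwrite("pics/t5.png",f);s=grab_frame("side")["img"];cv2.imwrite("pics/s5.png",s)
k=dict(interpolation=cv2.INTER_CUBIC)
a=cv2.resize(f[165:225,265:365],None,fx=6,fy=6,**k);b=cv2.resize(f[225:295,265:365],None,fx=3,fy=3,**k)
out=np.zeros((590,800,3),np.uint8);out[:360,:600]=a;out[370:580,:300]=b
c=cv2.resize(s[180:282,290:410],None,fx=4,fy=4,**k)
out[360:590,305:785]=c[:230];cv2.imwrite("pics/m5.png",out)
E
```

```text
tcp_pos: [0.444, 0.0248, 0.0863]
ft_force: [-0.7, -0.8, -0.9]
gripper_width: 1.004
grip_force: 0.0
tcp_pos: [0.4448, 0.0248, 0.2482]
ft_force: [0.1, -0.7, 0.6]
grip_force: 0.0
tcp_pos: [0.4742, 0.1739, 0.2448]
ft_force: [0.3, -0.3, -0.5]
grip_force: 0.0
```

View pics/m5.png

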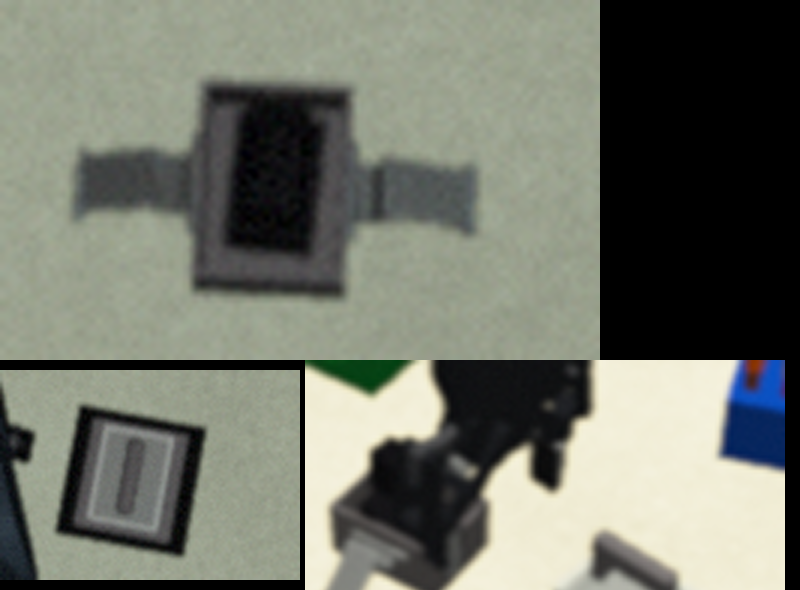

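The composite shows the cover upright in the middle of the mat, centred near (130,477), and both clips open. The black stamp stands in the tray, its dark outline running from (243,95) to (308,257) and turned slightly relative to the case. I'll fit its outline.

```bash
python3 - <<'E'
from vis import *
import cv2
from scipy.optimize import minimize
im=cv2.cvtColor(cv2.imread("pics/t5.png"),cv2.COLOR_BGR2GRAY)[165:225,265:365]
im=cv2.resize(im,None,fx=6,fy=6,interpolation=cv2.INTER_CUBIC).astype(float)
print(im[180,200:350:10],im[90:280:10,275])
def box(hx,hy,z0,z1): return [(a*hx,b*hy,z) for a in(1,-1) for b in(1,-1) for z in(z0,z1)]
def sil(q):
    m=np.zeros(im.shape,np.uint8)
    for b in(box(32,22,6,44),box(28,15,58,96)):
        p=(proj("top",world(b,q))-[265,165]+.5)*6-.5
        cv2.fillConvexPoly(m,cv2.convexHull(np.round(p*16).astype(np.int32)),255,shift=4,lineType=cv2.LINE_AA)
    return cv2.GaussianBlur(m.astype(float)/255,(0,0),4)
for thr in(22,30,38):
    g=np.clip((thr+8-im)/16,0,1);g[:85]=0;g[:,:215]=0;g[:,335:]=0;g[275:]=0
    s=minimize(lambda v:((sil((v[0]/1e3,v[1]/1e3,v[2]/57.3))-g)**2).sum(),(637,15,-6),method="Nelder-Mead",options=dict(initial_simplex=[(637,15,-6),(642,15,-6),(637,20,-6),(637,15,0)]))
    print(thr,s.x,s.fun)
E
python3 go.py 636 15 240 -6
```

```text
[75. 68. 79. 45.  5. 14. 16.  9. 19. 12.  5. 21. 48. 81. 79.] [62. 23. 12.  9. 14. 18. 16. 17. 13. 10. 17. 17.  7. 11. 10.  9. 36. 75.
 83.]
22 [642.41020397  14.82050385  -4.78175715] 1469.0375979540408
30 [642.64324274  14.73586352  -5.92365555] 980.1830091156112
38 [642.97717566  14.85666701  -6.45869709] 1016.1938271233639
turn [ 0.04  0.06 -5.82] shift [177.2 138.    5.7] | tcp [474.2 170.7 245.7] F [ 0.1 -1.  -1. ] w 0.998 t 15.47
```

```bash
python3 -m handwheel '[[[0,0,-5.6],[0,0,0],0],[[0,0,0],[45,34,0],0],[[0,0,0],[45,34,0],0],[[0,0,0],[45,34,0],0],[[0,0,0],[42,36,0],0]]' | grep -E "tcp|force"
python3 -m handwheel '[[[0,0,0],[0,0,0],0],[[0,0,0],[0,0,0],0]]' | grep -E "tcp|force"
python3 go.py 641.8 14.9 80 -6.2
```

```text
tcp_pos: [0.6365, 0.0126, 0.2462]
ft_force: [0.5, 0.3, 1.0]
grip_force: 0.0
tcp_pos: [0.635, 0.0148, 0.246]
ft_force: [-0.4, -0.4, -0.4]
grip_force: 0.0
turn [-0.01  0.06 -0.05] shift [  6.7  -0.9 166. ] | tcp [635.   14.8 246. ] F [-0.4 -0.4 -0.4] w 0.995 t 16.35
```

```bash
python3 -m handwheel '[[[0,0,0],[7,-1,45],0],[[0,0,0],[0,0,45],0],[[0,0,0],[0,0,45],0],[[0,0,0],[0,0,31],0],[[0,0,0],[0,0,0],0]]' | grep -E "tcp|force"
python3 -m handwheel '[[[0,0,0],[0,0,0],0.3],[[0,0,0],[0,0,0],0.5],[[0,0,0],[0,0,0],0.6]]' | grep -E "tcp|force|width"
python3 -m handwheel '[[[0,0,0],[0,0,0],0.65],[[0,0,0],[0,0,0],0.7],[[0,0,0],[0,0,0],1],[[0,0,0],[0,0,0],1],[[0,0,0],[0,0,0],1]]' 
```

```text
tcp_pos: [0.6409, 0.0164, 0.0787]
ft_force: [-0.1, 0.1, 0.4]
grip_force: 0.0
tcp_pos: [0.6431, 0.0157, 0.0814]
ft_force: [-0.0, -0.2, -0.5]
gripper_width: 0.404
grip_force: 0.0
time: 17.98
tcp_pos: [0.6431, 0.0155, 0.081]
orientation: [0.0, 0.999, -0.054, 0.0]
ft_force: [-1.0, -0.2, 5.9]
gripper_width: 0.342
grip_force: 59.3
```

```bash
python3 -m handwheel '[[[0,0,0],[0,0,-4],1],[[0,0,0],[0,0,-10],1],[[0,0,0],[0,0,-25],1],[[0,0,0],[0,0,-35],1],[[0,0,0],[0,0,-35],1]]' | grep -E "tcp|force"
python3 -m handwheel '[[[0,0,0],[0,0,0],1],[[0,0,0],[0,0,0],1]]' | grep -E "tcp|force"
python3 go.py 491.5 282 110 3.1
```

```text
tcp_pos: [0.6425, 0.0158, 0.1906]
ft_force: [0.2, -0.2, -2.1]
grip_force: 59.5
tcp_pos: [0.6421, 0.0157, 0.1881]
ft_force: [-0.3, 0.8, -3.0]
grip_force: 59.6
turn [-0.    0.1  -9.27] shift [-136.  -274.    78.1] | tcp [642.1  15.7 188.1] F [-0.3  0.8 -3. ] w 0.34 t 18.85
```

```bash
python3 -m handwheel '[[[0,0,-9.3],[0,0,0],1],[[0,0,0],[-22,-45,0],1],[[0,0,0],[-23,-46,0],1],[[0,0,0],[-23,-46,0],1],[[0,0,0],[-23,-46,0],1]]' | grep -E "tcp|force"
python3 -m handwheel '[[[0,0,0],[-23,-46,0],1],[[0,0,0],[-22,-45,0],1],[[0,0,0],[0,0,40],1],[[0,0,0],[0,0,40],1],[[0,0,0],[0,0,0],1]]' | grep -E "tcp|force"
python3 -m handwheel '[[[0,0,0],[0,0,0],1],[[0,0,0],[0,0,0],1]]' | grep -E "tcp|force"
python3 go.py 491.5 282 110 3.1
python3 - <<'E'
from vis import *
import cv2
from vis import _C
from workcell import state
p=np.array(state()["tcp_pos"]);im=_C["side"]["img"]
k=5;o=(270,220);a=cv2.resize(im[220:340,270:420],None,fx=k,fy=k,interpolation=cv2.INTER_CUBIC)
z=p[2]*1000-75
for P,q,c in(([(32,22,z),(32,-22,z),(-32,-22,z),(-32,22,z)],(p[0]-.001,p[1],np.radians(3.1)),(0,0,255)),([(42,32,8),(42,-32,8),(-42,-32,8),(-42,32,8)],(.4915,.282,np.radians(3.1)),(0,200,0))):
    u=(proj("side",world(P,q))-o+.5)*k-.5
    cv2.polylines(a,[np.round(u).astype(np.int32)],True,c,1)
cv2.imwrite("pics/s6.png",a)
E
```

```text
tcp_pos: [0.5402, 0.1945, 0.1876]
ft_force: [0.4, 0.2, -3.0]
grip_force: 60.0
tcp_pos: [0.4898, 0.2809, 0.1058]
ft_force: [-0.0, 0.2, -2.1]
grip_force: 60.1
tcp_pos: [0.4927, 0.282, 0.1107]
ft_force: [-0.4, 1.2, -2.9]
grip_force: 60.1
turn [-0.05 -0.12  0.01] shift [-1.2 -0.   0.7] | tcp [492.7 282.  110.7] F [-0.4  1.2 -2.9] w 0.342 t 20.35
```

View pics/s6.png

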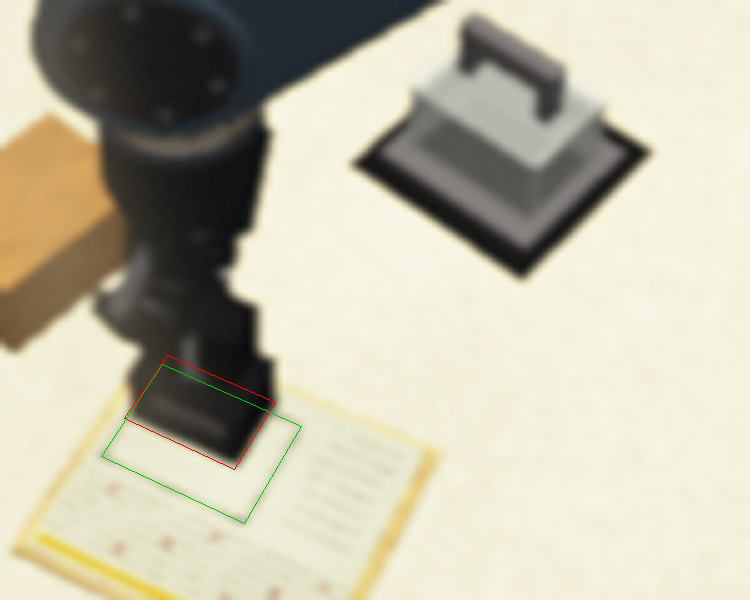

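The foot's dark outline at (132,415) to (238,463) agrees with the predicted red box to about 1 px, and that box lies well inside the frame. I'll lower it to contact.

```bash
python3 -m handwheel '[[[0,0,0],[0,0,12],1],[[0,0,0],[0,0,8],1],[[0,0,0],[0,0,4],1],[[0,0,0],[0,0,0],1],[[0,0,0],[0,0,0],1]]' | grep -E "tcp|ft"
python3 -m handwheel '[[[0,0,0],[0,0,2],1],[[0,0,0],[0,0,0],1],[[0,0,0],[0,0,0],1]]' | grep -E "tcp|ft"
python3 -m handwheel '[[[0,0,0],[0,0,2],1],[[0,0,0],[0,0,0],1],[[0,0,0],[0,0,0],1]]' | grep -E "tcp|ft"

```

```text
tcp_pos: [0.4921, 0.2819, 0.0854]
ft_force: [0.3, -0.3, -2.1]
tcp_pos: [0.492, 0.2819, 0.0833]
ft_force: [0.0, -0.5, -2.6]
tcp_pos: [0.4921, 0.2819, 0.0819]
ft_force: [-3.1, -1.6, 5.7]
```

```bash
python3 -m handwheel '[[[0,0,0],[0,0,1.5],1],[[0,0,0],[0,0,1.5],1],[[0,0,0],[0,0,1.5],1],[[0,0,0],[0,0,1.5],1],[[0,0,0],[0,0,0],1]]' | grep -E "tcp|ft"
python3 -m handwheel '[[[0,0,0],[0,0,1.5],1],[[0,0,0],[0,0,1],1],[[0,0,0],[0,0,0],1],[[0,0,0],[0,0,0],1]]' | grep -E "tcp|ft"

```

```text
tcp_pos: [0.4921, 0.2819, 0.076]
ft_force: [-2.3, -1.6, 8.9]
tcp_pos: [0.4921, 0.2819, 0.0737]
ft_force: [-3.7, -2.2, 10.9]
```

```bash
python3 -m handwheel '[[[0,0,0],[0,0,1],1],[[0,0,0],[0,0,0.7],1],[[0,0,0],[0,0,0],1],[[0,0,0],[0,0,0],1],[[0,0,0],[0,0,0],1]]' | grep -E "tcp|ft"

```

```text
tcp_pos: [0.4922, 0.2819, 0.0721]
ft_force: [-5.5, -1.7, 10.4]
```

```bash
python3 -m handwheel '[[[0,0,0],[0,0,-3],1],[[0,0,0],[0,0,-4],1],[[0,0,0],[0,0,-4],1],[[0,0,0],[0,0,-6],1],[[0,0,0],[0,0,-15],1]]' | grep -E "tcp|ft"
python3 -m handwheel '[[[0,0,0],[0,0,-40],1],[[0,0,0],[0,0,-45],1],[[0,0,0],[0,0,0],1],[[0,0,0],[0,0,0],1]]' | grep -E "tcp|ft"
python3 go.py 637.5 15.5 188 -3.6
```

```text
tcp_pos: [0.4916, 0.2817, 0.1031]
ft_force: [0.1, -0.1, -2.9]
tcp_pos: [0.4916, 0.2816, 0.1877]
ft_force: [-0.3, 0.7, -2.3]
turn [0.02 0.04 6.72] shift [162.3 256.4  -0.3] | tcp [491.6 281.6 187.7] F [-0.3  0.7 -2.3] w 0.339 t 24.7
```

```bash
python3 -m handwheel '[[[0,0,6.7],[0,0,0],1],[[0,0,0],[27,43,0],1],[[0,0,0],[27,43,0],1],[[0,0,0],[27,43,0],1],[[0,0,0],[27,43,0],1]]' | grep -E "tcp|ft"
python3 -m handwheel '[[[0,0,0],[27,43,0],1],[[0,0,0],[27,41,0],1],[[0,0,0],[0,0,0],1],[[0,0,0],[0,0,0],1]]' | grep -E "tcp|ft"
python3 go.py 637.5 15.5 81 -3.6
python3 - <<'E'
from vis import _C
import cv2
cv2.imwrite("pics/p7.png",cv2.resize(_C["top"]["img"][160:295,180:360],None,fx=4.4,fy=4.4,interpolation=cv2.INTER_CUBIC))
E
```

```text
tcp_pos: [0.589, 0.1019, 0.1865]
ft_force: [1.0, 1.1, -2.4]
tcp_pos: [0.637, 0.0164, 0.1866]
ft_force: [0.1, -1.3, -2.4]
turn [-0.01  0.15  0.01] shift [  0.6   0.9 105.6] | tcp [637.   16.4 186.6] F [ 0.1 -1.3 -2.4] w 0.343 t 25.82
```

View pics/p7.png

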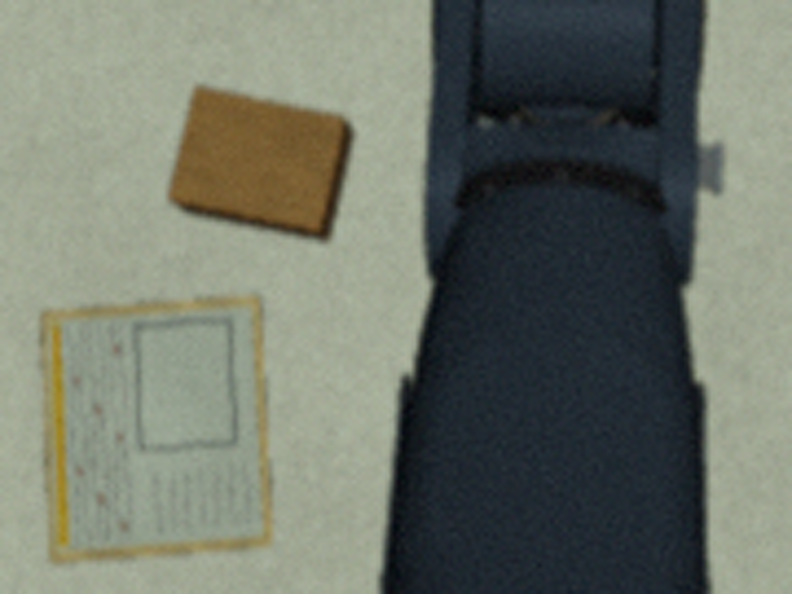

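No mark is visible in the frame around (187,383). I'll compare it numerically with the first picture.

```bash
python3 - <<'E'
from vis import _C,proj,world
import cv2,numpy as np
for n in("top","side"):
    a=cv2.imread(f"pics/{n}0.png").astype(float);b=np.mean([__import__("workcell").grab_frame(n)["img"].astype(float) for _ in range(3)],0)
    for nm,h in(("whole stamp area",[(30,20),(30,-20),(-30,-20),(-30,20)]),("core",[(18,10),(18,-10),(-18,-10),(-18,10)]),):
        m=np.zeros(a.shape[:2],np.uint8);cv2.fillConvexPoly(m,np.round(proj(n,world([(x,y,8) for x,y in h],(.4915,.282,.054)))).astype(np.int32),1)
        print(n,nm,a[m>0].mean(0).round(1),b[m>0].mean(0).round(1),"std",a[m>0].std(0).round(1),b[m>0].std(0).round(1))
E
```

```text
top whole stamp area [124.5 140.4 129.8] [141.6 158.8 147.5] std [3.2 3.3 3.1] [2.7 2.7 2.6]
top core [124.1 139.8 129.3] [141.4 158.4 147.2] std [2.6 2.7 2.6] [2.3 2.3 2.3]
side whole stamp area [207.3 232.1 233.1] [212.  234.9 235.9] std [2.5 1.5 1.4] [2.5 1.4 1.4]
side core [206.9 231.9 232.8] [211.6 234.7 235.6] std [2.1 1.3 1.3] [2.1 1.2 1.2]
```

The frame looks no different in either view: brightness changed overall but no mark appears, so prints may simply not be drawn. The press is supported by two readings: about 10 mm of handle travel after contact at tcp z of roughly 82 to 83 mm, and 10.4–10.9 N. I won't press again, since that would risk a double print. Next, the stamp goes back in the tray.

```bash
python3 -m handwheel '[[[0,0,0],[0,0,30],1],[[0,0,0],[0,0,30],1],[[0,0,0],[0,0,25],1],[[0,0,0],[0,0,12],1],[[0,0,0],[0,0,4],1]]' | grep -E "tcp|ft"
python3 -m handwheel '[[[0,0,0],[0,0,2],1],[[0,0,0],[0,0,0],1],[[0,0,0],[0,0,0],1]]' | grep -E "tcp|ft"
python3 -m handwheel '[[[0,0,0],[0,0,1],1],[[0,0,0],[0,0,0],1],[[0,0,0],[0,0,0],1]]' | grep -E "tcp|ft"
```

```text
tcp_pos: [0.6378, 0.0163, 0.0869]
ft_force: [0.5, 0.2, -2.6]
tcp_pos: [0.638, 0.0162, 0.0857]
ft_force: [-0.6, 0.1, -2.3]
tcp_pos: [0.6378, 0.0162, 0.0841]
ft_force: [0.6, 0.3, -2.4]
```

```bash
python3 -m handwheel '[[[0,0,0],[0,0,2],1],[[0,0,0],[0,0,0],1],[[0,0,0],[0,0,0],1]]' | grep -E "tcp|ft"
python3 -m handwheel '[[[0,0,0],[0,0,1],1],[[0,0,0],[0,0,0],1],[[0,0,0],[0,0,0],1]]' | grep -E "tcp|ft"
```

```text
tcp_pos: [0.6378, 0.0163, 0.0821]
ft_force: [-0.1, -0.6, -3.3]
tcp_pos: [0.6378, 0.0162, 0.0812]
ft_force: [-0.2, 0.5, -0.1]
```

```bash
python3 -m handwheel '[[[0,0,0],[0,0,0.5],1],[[0,0,0],[0,0,0],1],[[0,0,0],[0,0,0],0.6],[[0,0,0],[0,0,0],0.4],[[0,0,0],[0,0,0],0]]' | grep -E "tcp|ft"
python3 -m handwheel '[[[0,0,0],[0,0,0],0],[[0,0,0],[0,0,0],0],[[0,0,0],[0,0,-10],0],[[0,0,0],[0,0,-40],0],[[0,0,0],[0,0,-50],0]]' | grep -E "tcp|ft|width"
python3 -m handwheel '[[[0,0,0],[0,0,-50],0],[[0,0,0],[-30,50,0],0],[[0,0,0],[-30,50,0],0],[[0,0,0],[-30,50,0],0],[[0,0,0],[-30,50,0],0]]' | grep -E "tcp|ft"
python3 -m handwheel '[[[0,0,0],[-30,50,0],0],[[0,0,0],[-30,50,0],0],[[0,0,0],[0,0,0],0],[[0,0,0],[0,0,0],0]]' | grep -E "tcp|ft|time"
python3 - <<'E'
from vis import _C
import cv2,numpy as np
k=dict(interpolation=cv2.INTER_CUBIC)
a=cv2.resize(_C["top"]["img"][120:295,180:420],None,fx=2.5,fy=2.5,**k)[:,:]
b=cv2.resize(_C["side"]["img"][150:285,250:420],None,fx=1.17*1,fy=1.17,**k)
out=np.zeros((590,800,3),np.uint8);out[:a.shape[0],:a.shape[1]]=a;out[:b.shape[0],600:600+b.shape[1]]=b
c=cv2.resize(_C["side"]["img"][185:240,285:350],None,fx=2.7,fy=2.7,**k);out[440:440+c.shape[0],:c.shape[1]]=c
d=cv2.resize(_C["side"]["img"][225:280,335:405],None,fx=2.7,fy=2.7,**k);out[440:440+d.shape[0],250:250+d.shape[1]]=d
cv2.imwrite("pics/e8.png",out)
E
```

```text
tcp_pos: [0.6378, 0.0162, 0.0805]
ft_force: [-1.1, -0.1, -0.1]
tcp_pos: [0.6373, 0.0163, 0.1817]
ft_force: [-0.9, -0.0, 1.4]
gripper_width: 1.002
tcp_pos: [0.5044, -0.1772, 0.2315]
ft_force: [0.5, -1.1, -0.1]
time: 30.82
tcp_pos: [0.4396, -0.2718, 0.2311]
ft_force: [0.9, 0.5, 0.0]
```

View pics/e8.png

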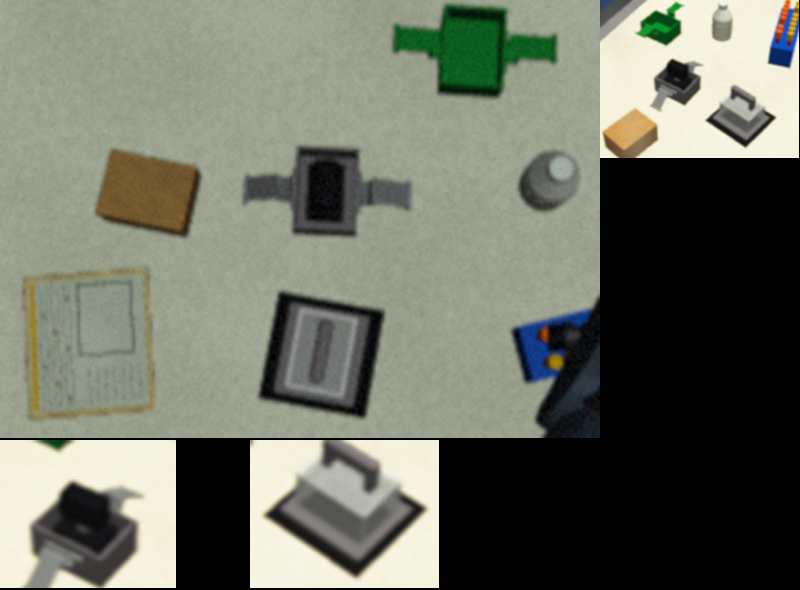

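The last picture shows the stamp upright in the tray at about (325,190), both clips open, and the cover centred on the mat near (321,352). The brown box and bottle haven't moved. The arm partly hides the rack, but passed well above it. I'm handing in.

```bash
python3 -c "from workcell import hand_in;print(hand_in())"
```

```text
the job is handed in; nothing more can be done
None
```

I handed the job in at about 31 s: clips open, cover upright mid-mat, stamp pressed once inside the frame (10–11 mm, about 11 N) and standing back in the tray; the cameras showed no printed mark, so the print rests on the travel and force readings.

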